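Load the dish viewer and hold its shutter open at the index

ROBOT

A 6-joint arm with a two-finger parallel gripper is mounted at the origin on a cart in front of the work surface, level with it; the furniture and walls round the work are solid. World frame = base frame: x ahead of the robot, y to its left, z up, the work surface at z = 0. Lengths are in mm, angles in rad, forces in N, time in s.
With the tool pointing down it reaches from about 400 to 925 mm from the base axis. Payload 12.5 kg.
Tool frame: the origin (TCP) lies midway between the tips of the shut fingers; the grasp point (between the pads) lies 19 mm behind it; z points along the fingers, y is the line along which they close (so a half turn about z gives the same grasp; the last joint's range is limited). The gripper opens to 95 mm and grips with 3 to 60 N. Pads are 20 mm wide; open, the fingers measure 119 mm over their backs; the gripper's body (75 mm by 180 mm) begins 59 mm behind the grasp point.
Start: joints at [-1.338, 0.491, 1.559, -0, 1.092, -0.106], TCP at [207.746, -589.482, 214.661] pointing down, gripper open.
Joint ranges: [-3.1, 3.1], [-0.84, 2.19], [0.05, 2.79], [-1.13, 4.28], [0.06, 2.93], [-2.69, 2.69]. Speed limits (rad/s): [2.22, 2.22, 2.79, 3.14, 3.14, 3.14].

INTERFACE

Orientations are given as [roll, pitch, yaw] about the fixed x, y, z axes, in that order (R = Rz(yaw) Ry(pitch) Rx(roll)).
In Python, from cell import state, viewer, env, models gives the robot as it stands. The module is installed in compiled form; this text tells all that it offers.
- The arm moves only by the tool arm_command, never from a script. Its argument "rows" is a list of rows, each a list of 2 entries, a list of its own where there are three numbers: the shift along the tool's x, y, z normalised to -1 to 1, where 1 is 0.25 m, then the turn about the tool's z normalised to -1 to 1, where 1 is pi rad. A call has exactly 5 rows; each row shifts and turns the commanded pose from where the row before left it, along the tool's axes as they then stand; what a row does not reach is not made up. A row lasts 1/10 s, in which the tool goes at most 50 mm and 8.59 degrees, less where a joint would pass 70% of its speed; a pose out of reach is approached as far as the arm can. A call with a number of a shift or a turn outside -1 to 1 is refused whole. A call with a gripper value outside its range is refused whole. "claw" is the opening, from 0 (shut) to 1 (fully open), set as the call begins (left out, the last holds). The fingers move at their own pace and stop on an object; the grip force is fixed at half the most. Time passes only in rows, so rows that do not move let the fingers close, or fill a call up. It gives the time, the measured TCP pose, the force, the opening and the grip force at its end, in the units of the state.
- state(): the state, without advancing time (a new reading comes with each control period).
- viewer.read_camera(name): name is "scene" or "top" or "wrist"; returns (picture, depth): 480x640x3 uint8, red, green, blue; 480x640 float32, mm along the optical axis (not along the pixel's ray), 0 where there is no reading.
- viewer.get_calibration(name): a dict with "camera_matrix" (3x3 intrinsics, pixels), "world_to_cam" (4x4, takes a point from world to camera coordinates). Camera axes: x right, y up, looking along -z (the intrinsics and any distortion apply to the point x, -y, -z); pixel columns grow to the right and rows downward; lengths in mm; the calibration is good to about 2 mm. A picture is of the moment at which its call begins: read the wrist's pose just before it. get_calibration takes no time and is no camera call; for the wrist camera it gives the pose at the moment of the call.
- env.job_done(): hands the job in; it is judged then, once.
Trained networks look in the newest picture that a camera, given by its name, has taken for a name from the list of things; names that differ only in an ending like _2 or _b are one class to them, and where a whole thing is asked for, a point or a joint stands for the part that bears it (a point fixed in the world has none). Each returns a list of dicts, best first, with "confidence" (0 to 1); they miss things now and then, are a little off and sometimes report something else, mostly with a low value. They report only what shows in the picture. A call takes as long as a camera call.
- models.search_frame(camera, label): "position" ([x, y, z] in mm, in world coordinates, good to about 4 mm: the middle of the surface that is visible of it).
- models.mark_of(camera, label): "position" ([x, y, z] in mm, in world coordinates, good to about 4 mm: a listed point, or the origin of a listed thing).
The state is a dict: "t": time; "joints": joint angles; "qvel": joint speeds; "tau": joint torques, N m; "eef_pos": TCP position; "tcp_rot": TCP orientation; "ft_force": force on the tool from outside, world axes, zero at the start; "moment": the same for the moment, N m; "opening": opening from 0.0 (shut) to 1.0 (fully open); "grip_force": force on a finger pad.
Only numpy, scipy, OpenCV 4.12 (cv2) and the standard library are available. Lean on these libraries where they do the work, as an engineer would, in place of code of your own. Each camera call takes 0.05 s, during which the arm holds its last target. There are 200 camera calls.

TASK

Set the small round culture dish upright in the round recess of the viewing box's open drawer, let go of it, and push the drawer fully home; keep the light shutter shut until then, because the culture must not get stray light. Then pull the spring-return shutter out by its upright black knob until its pointer lines up with the index on the graduated rail, and finish while still holding it there, so that the dish can be photographed through the window (the shutter springs shut if let go). Do not shift the index, and leave the timer, the bottle and the tube rack where they are.

Things in the scene. Friction and masses are not known exactly. Their poses are not given: they have to be found in the camera images.
- culture_dish: round flat-bottomed pink culture dish, 60 mm across, 28 mm high, about 50 g; origin at the centre of its underside, z up out of its mouth. Stands upright on the worktop at the start, to the left or to the right of the viewing box.
- viewer: low white viewing box, fixed, 130 x 130 mm (cover 136 x 136), 58 mm high. Origin: centre of its underside; own x points to its back, y to its left, z up; it may stand turned. The drawer comes out of the front face (x = -65 mm, opening 42 mm high), the shutter out of the right face (y = -65 mm). A graduated rail, top 46 mm high, sticks out of the right face at x -64 to -50 mm, to y = -152 mm.
- drawer (a joint): how far the drawer is out, in m: 0 = fully home against its stop, 0.105 = fully out. Starts about 0.09 to 0.10 out. Slides along the viewer's -x as it opens; friction about 1.5 N, stays where it is left.
- tray_seat (a point): centre of the floor of the drawer's recess, moves with the drawer; the dish's underside belongs here, 11 mm above the worktop. Recess 64 mm across, 4 mm deep, in a flat tray 92 mm wide (y), top 15 mm above the worktop. The front panel, inner face 53 mm in front of this point, is 45 mm high. With the drawer home it lies at x = -12 mm, y = 0 of the viewer. Axes as the viewer's.
- drawer_knob (a point): centre of the front face of the drawer's round black knob, 22 mm across, 27 mm above the worktop; the face looks along the viewer's -x and lies 24 mm in front of the drawer's front panel. Push here along the viewer's +x to close the drawer.
- shutter (a joint): how far the light shutter is pulled out of the viewer's right side, in m: 0 = shut (its rest), 0.062 = end stop. Slides along the viewer's -y as it is pulled. A spring pulls it shut with about 2.8 N at 0 and 110 N/m more (about 5.5 to 8 N at the index).
- shutter_knob (a point): centre of the grip of the shutter's upright round black knob: 18 mm across, grip from 70 to 91 mm above the worktop, top at 94 mm, this point at 81 mm; a thinner neck (10 mm) below. Its axis is 45 mm off the viewer's right face when shut; nothing else there is higher than 58 mm. Moves with the shutter.
- shutter_pointer (a point): tip of the thin pointer on the shutter that runs along the graduated rail, 48 mm above the worktop; moves with the shutter. Axes as the viewer's.
- index_mark (a point): tip of the index (a small black rider with a thumbscrew, clamped on the rail, up to 50 mm high), 48 mm above the worktop. Set anew each time, 25 to 48 mm along the viewer's -y from where the pointer rests. Pointer and index are lined up when they have the same y in the viewer's frame. Axes as the viewer's.
- bench_timer: flat white bench timer, 64 x 90 x 18 mm, bystander; origin at the centre of its underside.
- amber_bottle: small brown reagent bottle with black cap, 33 mm across, 85 mm high, bystander; origin at the centre of its underside.
- blue_rack: tube rack, 76 x 112 x 52 mm, bystander; origin at the centre of its underside.

How it is judged:
By the outcome, as a careful person would: the job done as asked, in the order asked, and still so for the second after the job is handed in, while the arm keeps its last pose, push and grip.
It also fails if it takes over 61 s, if anything falls off the work surface, if the arm or the gripper's body presses on something with over 40 N, if the wrist force passes 120 N, or if a joint passes its speed limit or range.

## Working session

There is one attempt and no reset: what is moved stays moved. The work goes in short steps, Python scripts to look and compute and a tool call to move; the robot and the scene stay as the last step left them, time stands still between calls to the robot, and variables do not carry over. Pictures are saved under pics/ and viewed, at most 10 in all, crops included, and the job is handed in when it is done.

Besides the shell and the picture viewer there is one more tool, called after "Call:" as name([rows], argument=value, ...), one row to a line, values as JSON. arm_command: Moves the arm, as the interface text tells. Scaled input: -1 to 1 covers 0.25 m each way for a shift and pi rad each way for a turn. Its arguments: {"type":"object","properties":{"rows":{"type":"array","items":{"type":"array"}},"claw":{"type":"number"}},"required":["rows"]}

```bash
mkdir -p pics; cat > h.py <<'E'
import numpy as np, cv2
from scipy.spatial.transform import Rotation as R
from cell import state, viewer, env, models
def proj(cam,P):
    c=viewer.get_calibration(cam);p=c["world_to_cam"]@np.append(P,1);q=np.array([p[0],-p[1],-p[2]]);u=c["camera_matrix"]@q;return u[:2]/u[2]
def unproj(cam,u,v,d,c=None):
    c=c or viewer.get_calibration(cam);K=np.array(c["camera_matrix"]);q=np.linalg.inv(K)@[u,v,1]*d
    return (np.linalg.inv(c["world_to_cam"])@[q[0],-q[1],-q[2],1])[:3]
def cloud(cam,d,c):
    K=np.array(c["camera_matrix"]);v,u=np.mgrid[0:480,0:640]
    P=np.stack([(u-K[0,2])/K[0,0]*d,-(v-K[1,2])/K[1,1]*d,-d,np.ones_like(d)],-1)
    return (P@np.linalg.inv(c["world_to_cam"]).T)[...,:3]
E
python3 - <<'E'
from h import *
s=state();print(s)
for cam in ["scene","top"]:
    p,d=viewer.read_camera(cam);cv2.imwrite(f"pics/{cam}0.png",p[...,::-1]);np.save(f"{cam}0.npy",d)
    for n in ["culture_dish","viewer","tray_seat","drawer_knob","shutter_knob","shutter_pointer","index_mark","bench_timer","amber_bottle","blue_rack"]:
        print(cam,n,[(np.round(m["position"]).tolist(),round(m["confidence"],2)) for m in models.mark_of(cam,n)[:2]])
print(state()["t"])
E
```

```text
{'t': 0.0, 'joints': array([-1.33760449e+00,  4.91574914e-01,  1.55949797e+00, -1.14850008e-05,
        1.09171044e+00, -1.05572171e-01]), 'qvel': array([-5.92566559e-04,  1.32302651e-03, -3.64002359e-04,  1.26273479e-03,
       -1.70264496e-03, -9.57423283e-05]), 'tau': array([-5.80892847e-04, -6.12641287e+01, -2.58176762e+01,  6.91941823e-02,
        4.82332322e-02, -1.70655358e-04]), 'eef_pos': array([ 207.67323263, -589.20126743,  214.03550995]), 'tcp_rot': array([-3.14040754e+00, -1.15338771e-04,  3.38769244e-01]), 'ft_force': array([ 0.50167267,  0.29593465, -0.69366049]), 'moment': array([ 0.03025843, -0.03845221,  0.03049137]), 'grip_force': 0.0, 'opening': 0.9986512715614426}
scene culture_dish [([500.0, 295.0, 1.0], 0.9)]
scene viewer [([661.0, -20.0, -2.0], 0.64)]
scene tray_seat [([560.0, -32.0, 11.0], 0.66)]
scene drawer_knob [([476.0, -50.0, 26.0], 0.93), ([652.0, 291.0, 2.0], 0.37)]
scene shutter_knob [([661.0, -134.0, 84.0], 0.63), ([650.0, -274.0, 1.0], 0.47)]
scene shutter_pointer [([619.0, -115.0, 49.0], 0.6), ([558.0, -32.0, 15.0], 0.6)]
scene index_mark [([624.0, -143.0, 48.0], 0.48)]
scene bench_timer [([485.0, -316.0, 1.0], 0.65)]
scene amber_bottle [([653.0, -278.0, 1.0], 0.65)]
scene blue_rack [([654.0, 290.0, 1.0], 0.72)]
top culture_dish [([497.0, 296.0, -1.0], 0.65)]
top viewer [([659.0, -25.0, 0.0], 0.76)]
top tray_seat [([560.0, -38.0, 13.0], 0.69)]
top drawer_knob [([473.0, -48.0, 30.0], 0.86), ([657.0, -24.0, 4.0], 0.44)]
top shutter_knob [([662.0, -136.0, 81.0], 0.56)]
top shutter_pointer [([623.0, -114.0, 49.0], 0.77)]
top index_mark [([623.0, -144.0, 48.0], 0.47)]
top bench_timer [([486.0, -319.0, 5.0], 0.61)]
top amber_bottle [([650.0, -279.0, -1.0], 0.61), ([490.0, -319.0, 2.0], 0.27)]
top blue_rack [([655.0, 290.0, -2.0], 0.79)]
1.1
```

View pics/scene0.png

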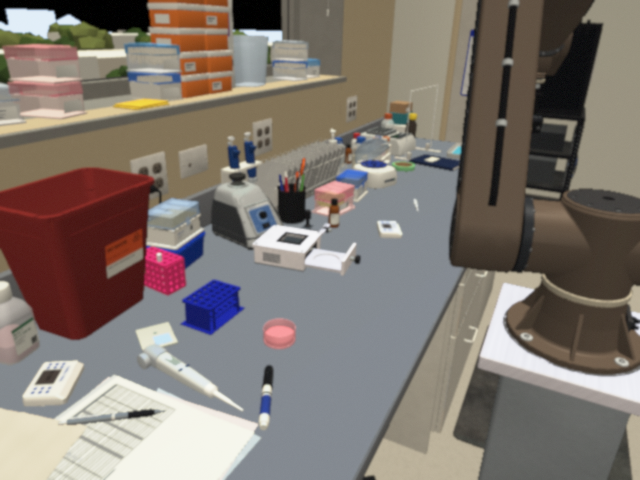

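View pics/top0.png

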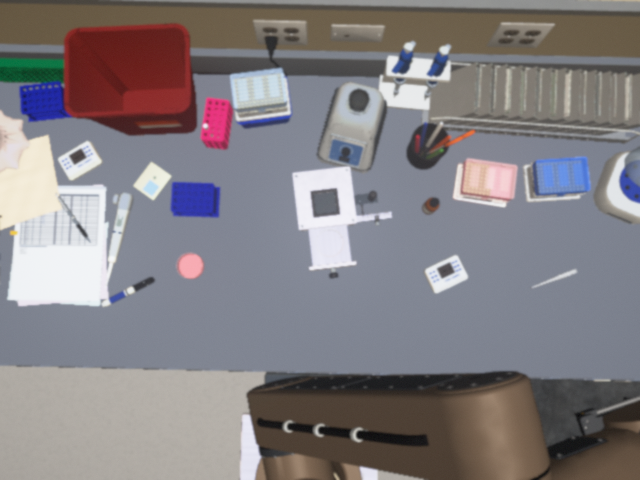

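```bash
python3 - <<'E'
from h import *
c=viewer.get_calibration("top");d=np.load("top0.npy");P=cloud("top",d,c);im=cv2.imread("pics/top0.png")
z=P[...,2]
m=(d>0)&(abs(z-58)<5)&(abs(P[...,0]-660)<110)&(abs(P[...,1]+22)<110)
q=P[m];print("cover",m.sum(),cv2.minAreaRect(q[:,:2].astype(np.float32)),np.median(q[:,2]))
hsv=cv2.cvtColor(im,cv2.COLOR_BGR2HSV)
m=(d>0)&(abs(P[...,0]-498)<50)&(abs(P[...,1]-296)<50)&(z>5)
q=P[m];print("dish",m.sum(),cv2.minEnclosingCircle(q[:,:2].astype(np.float32)),np.percentile(q[:,2],[5,50,95]))
m=(d>0)&(abs(P[...,0]-662)<30)&(abs(P[...,1]+135)<30)&(z>75)
q=P[m];print("knob",m.sum(),cv2.minEnclosingCircle(q[:,:2].astype(np.float32)),np.percentile(q[:,2],[5,50,95]))
m=(d>0)&(abs(P[...,0]-540)<90)&(abs(P[...,1]+40)<80)&(abs(z-15)<3)
q=P[m];print("tray",m.sum(),cv2.minAreaRect(q[:,:2].astype(np.float32)))
m=(d>0)&(abs(P[...,0]-540)<90)&(abs(P[...,1]+40)<80)&(abs(z-45)<4)&(P[...,0]<580)
q=P[m];print("panel",m.sum(),cv2.minAreaRect(q[:,:2].astype(np.float32)))
print(c["camera_matrix"],np.linalg.inv(c["world_to_cam"])[:3,3])
E
```

```text
cover 2170 ((683.31689453125, -44.01592254638672), (176.78187561035156, 191.82330322265625), 8.197470664978027) 55.66407301039658
dish 591 ((499.3156433105469, 292.4732971191406), 65.96092987060547) [ 5.54338192 12.07577955 28.1844337 ]
knob 61 ((663.0431518554688, -129.73712158203125), 9.629121780395508) [78.28252818 91.06875303 96.16226943]
tray 683 ((547.5104370117188, -35.636661529541016), (100.2547607421875, 111.15144348144531), 8.502314567565918)
panel 126 ((501.6703186035156, -41.82054901123047), (8.360057830810547, 108.63941955566406), 8.455243110656738)
[[619.51601075   0.         317.85413286]
 [  0.         619.51601075 247.35234669]
 [  0.           0.           1.        ]] [ 386.5719342   -16.01262482 1486.40766923]
```

The scene picture shows the pink dish at about (280,333), left of the viewing box at (290,247), with its drawer open. In the top picture the dish is at (190,265), the box at (324,197), the drawer knob at (334,274), and the shutter knob and rail at (372,200). The networks agree with both. Next I move to a close view of the box on the way to the dish.

Call:
arm_command([
  [[0.089, -0.124, -0.015], 0.031],
  [[0.089, -0.124, -0.015], 0.031],
  [[0.089, -0.124, -0.015], 0],
  [[0.089, -0.124, -0.015], 0],
  [[0.089, -0.124, -0.015], 0],
], claw=1)

```text
t: 1.6
eef_pos: [285.8, -414.4, 233.6]
tcp_rot: [3.141, -0.0, 0.144]
ft_force: [0.5, -0.1, -0.9]
opening: 1.001
grip_force: 0.0
```

Call:
arm_command([
  [[0.089, -0.124, -0.015], 0],
  [[0.089, -0.124, -0.015], 0],
  [[0.089, -0.124, -0.015], 0],
  [[0.089, -0.124, -0.015], 0],
  [[0.089, -0.124, -0.015], 0],
])

```text
t: 2.1
eef_pos: [373.7, -245.0, 252.5]
tcp_rot: [3.141, -0.0, 0.144]
ft_force: [0.7, -0.6, 0.4]
opening: 1.001
grip_force: 0.0
```

Call:
arm_command([
  [[0.089, -0.124, -0.015], 0],
  [[0.089, -0.124, -0.015], 0],
  [[0.089, -0.124, -0.015], 0],
  [[0.089, -0.124, -0.015], 0],
  [[0, 0, 0], 0],
])

```text
t: 2.6
eef_pos: [444.8, -108.0, 267.7]
tcp_rot: [3.141, -0.001, 0.148]
ft_force: [-0.5, -0.8, -0.2]
opening: 1.004
grip_force: 0.0
```

```bash
cat >> h.py <<'E'
def look(tag):
    c=viewer.get_calibration("wrist");p,d=viewer.read_camera("wrist");cv2.imwrite(f"pics/{tag}.png",p[...,::-1]);np.savez(f"{tag}.npz",d=d,K=c["camera_matrix"],W=c["world_to_cam"])
    return p,d,c
def marks(names,cam="wrist"):
    for n in names: print(n,[(np.round(m["position"],1).tolist(),round(m["confidence"],2)) for m in models.mark_of(cam,n)[:2]])
def st():
    s=state();print("t",round(s["t"],2),"pos",s["eef_pos"].round(1),"rot",s["tcp_rot"].round(4),"F",s["ft_force"].round(1),"op",round(s["opening"],3),"g",round(s["grip_force"],1));return s
E
python3 - <<'E'
from h import *
st();p,d,c=look("w1");st()
print(np.linalg.inv(c["world_to_cam"]).round(2),c["camera_matrix"])
marks(["viewer","tray_seat","drawer_knob","shutter_knob","shutter_pointer","index_mark"])
E
```

```text
t 2.6 pos [ 444.8 -108.   267.7] rot [ 3.1414e+00 -1.3000e-03  1.4780e-01] F [-0.5 -0.8 -0.2] op 1.004 g 0.0
t 2.65 pos [ 444.1 -109.4  267.3] rot [ 3.1412e+00 -5.0000e-04  1.4750e-01] F [-0.3  0.7  0.7] op 0.999 g 0.0
[[ 1.5000e-01  9.5000e-01  2.8000e-01  5.2567e+02]
 [-9.9000e-01  1.4000e-01  4.0000e-02 -9.7290e+01]
 [-0.0000e+00 -2.9000e-01  9.6000e-01  4.3748e+02]
 [ 0.0000e+00  0.0000e+00  0.0000e+00  1.0000e+00]] [[374.73045265   0.         317.35155601]
 [  0.         374.73045265 240.62392184]
 [  0.           0.           1.        ]]
viewer [([617.2, -116.7, 47.4], 0.55), ([621.6, -145.4, 44.6], 0.47)]
tray_seat [([558.4, -38.1, 11.8], 0.76)]
drawer_knob [([473.3, -50.0, 26.8], 0.7)]
shutter_knob []
shutter_pointer [([620.6, -115.2, 48.9], 0.65)]
index_mark [([622.2, -143.9, 47.6], 0.76)]
```

View pics/w1.png

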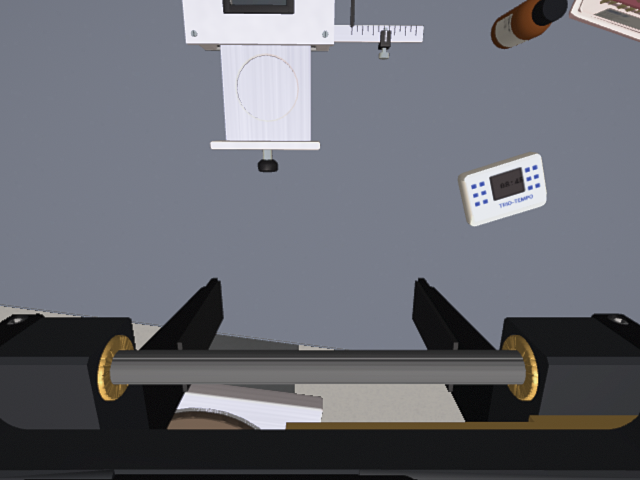

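The wrist view shows the recess circle centred at about (267,88), the drawer's front panel from (211,146) to (320,146), the drawer knob at (267,165), the index tip at about (384,33) and the pointer at (353,22). Everything lines up with the tool yaw of about 0.147. I compute exact positions from this view and head for the dish.

```bash
cat >> h.py <<'E'
def onz(tag,u,v,z):
    f=np.load(tag+".npz");K=f["K"];T=np.linalg.inv(f["W"]);u=np.atleast_1d(u);v=np.atleast_1d(v)
    r=np.stack([(u-K[0,2])/K[0,0],-(v-K[1,2])/K[1,1],-np.ones(len(u))],-1)@T[:3,:3].T
    return T[:3,3]+r*((z-T[2,3])/r[:,2])[:,None]
E
python3 - <<'E'
from h import *
im=cv2.imread("pics/w1.png");g=cv2.cvtColor(im,6).astype(float);d=np.load("w1.npz")["d"]
# recess edge: darkest radial point
pts=[]
for a in np.arange(0,2*np.pi,.05):
    r=np.arange(24,40,.25);u=267+r*np.cos(a);v=88+r*np.sin(a)
    b=cv2.GaussianBlur(g.astype(np.float32),(0,0),2.5)
    l=cv2.remap(g.astype(np.float32)-b,u.astype(np.float32)[None],v.astype(np.float32)[None],1)[0]
    if l.min()<-4: i=l.argmin();pts.append((u[i],v[i]))
pts=np.array(pts);P=onz("w1",pts[:,0],pts[:,1],15)[:,:2]
for _ in range(4):
    A=np.c_[2*P,np.ones(len(P))];x=np.linalg.lstsq(A,(P**2).sum(1),rcond=None)[0];r=np.sqrt(x[2]+x[0]**2+x[1]**2);e=abs(np.linalg.norm(P-x[:2],axis=1)-r);P=P[e<max(1.0,2*np.median(e))]
print("recess",x[:2],r,len(P))
c=dict(camera_matrix=np.load("w1.npz")["K"],world_to_cam=np.load("w1.npz")["W"])
C=cloud("w1",d,c);z=C[...,2]
for nm,m in dict(panel=(abs(z-45)<3)&(abs(C[...,0]-500)<30)&(abs(C[...,1]+45)<70),).items():
    q=C[m][:,:2];print(nm,cv2.minAreaRect(q.astype(np.float32)),np.median(C[m][:,2]))
    ln=cv2.fitLine(q.astype(np.float32),1,0,.01,.01).ravel();print(np.arctan2(-ln[0],ln[1]),ln)
print("depth tray",z[88,250:285:8].round(1),"cover",z[20,200:215:5],"worktop",z[250,100:500:100].round(1))
# drawer knob face
m=(abs(z-27)<14)&(abs(C[...,0]-478)<16)&(abs(C[...,1]+49)<15)&(g<80)
print("knob",C[m].min(0),C[m].max(0))
E
```

```text
recess [557.37731835 -39.20831994] 31.894019223750313 97
panel ((501.2892761230469, -46.240909576416016), (7.991580486297607, 111.2882080078125), 8.384737014770508) 44.39561011945466
-2.995873 [ 1.4520468e-01 -9.8940164e-01  5.0467899e+02 -6.8647827e+01]
depth tray [10.9 10.3 10.  12.9 12.4] cover [53.70913611 54.77493726 55.17578281] worktop [ 1.   0.2 -1.3  0.3]
knob [472.90660016 -60.33474795  27.09275994] [487.32634787 -39.15681307  38.83239727]
```

Call:
arm_command([
  [[0.1, -0.16, 0], 0],
  [[0.08, -0.16, 0], 0],
  [[0.04, -0.16, 0], 0],
  [[0, -0.16, 0.0], 0],
  [[0, -0.16, 0], 0],
])

```text
t: 3.45
eef_pos: [469.0, 95.7, 266.9]
tcp_rot: [3.142, 0.0, 0.143]
ft_force: [0.4, 0.5, 1.1]
opening: 1.0
grip_force: 0.0
```

Call:
arm_command([
  [[0, -0.16, 0], 0],
  [[0, -0.16, 0], 0],
  [[0, -0.14, 0], 0],
  [[0, 0, 0], 0],
  [[0, 0, 0], 0],
])

```text
t: 3.95
eef_pos: [452.7, 208.4, 266.9]
tcp_rot: [3.141, 0.0, 0.145]
ft_force: [0.4, 0.8, -1.3]
opening: 0.998
grip_force: 0.0
```

```bash
python3 - <<'E'
from h import *
st();p,d,c=look("w2");marks(["culture_dish"])
print(proj("wrist",[498,295,0]))
E
```

```text
t 3.95 pos [452.7 208.4 266.9] rot [3.1413e+00 3.0000e-04 1.4470e-01] F [ 0.4  0.8 -1.3] op 0.998 g 0.0
culture_dish [([497.8, 291.6, -0.7], 0.89)]
[245.69747491 150.25606946]
```

View pics/w2.png

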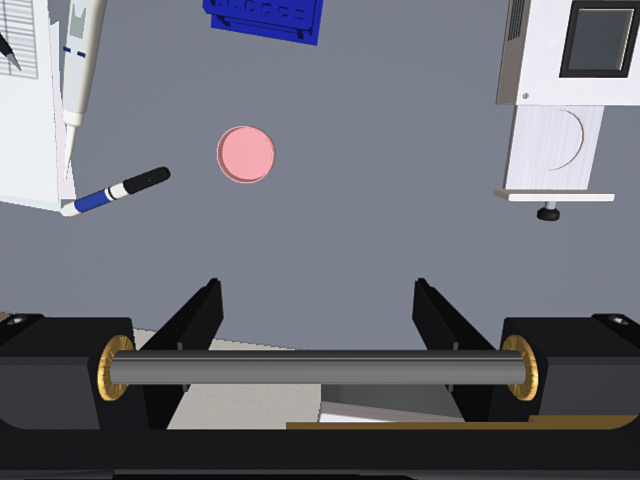

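The dish stands at about (246,154), with the drawer and recess visible at the right around (552,137). I fit the dish silhouette in this view.

```bash
cat >> h.py <<'E'
def fitdish(tag,x0,z0=0,free_h=True):
    from scipy.optimize import minimize
    im=cv2.imread(f"pics/{tag}.png");h=cv2.cvtColor(im,cv2.COLOR_BGR2HSV)
    m=(((h[...,0]>165)|(h[...,0]<8))&(h[...,1]>35)&(h[...,2]>120)).astype(np.uint8)
    n,l,s,ce=cv2.connectedComponentsWithStats(m);f=np.load(tag+".npz")
    def pr(P):
        p=(f["W"]@np.c_[P,np.ones(len(P))].T)[:3].T;q=p*[1,-1,-1];u=q@f["K"].T;return u[:,:2]/u[:,2:]
    k=min([i for i in range(1,n) if s[i,4]>200],key=lambda i:np.linalg.norm(ce[i]-pr(np.array([[*x0,z0+14]]))[0]))
    cn=max(cv2.findContours((l==k).astype(np.uint8),0,1)[0],key=len);hull=cv2.convexHull(cn)[:,0].astype(float)
    cn=cn[:,0].astype(float);a=np.linspace(0,2*np.pi,90)
    def cost(p):
        x,y,r,H=p;c=np.c_[x+r*np.cos(a),y+r*np.sin(a)]
        U=np.r_[pr(np.c_[c,np.full(90,z0)]),pr(np.c_[c,np.full(90,z0+H)])]
        hu=cv2.convexHull(U.astype(np.float32));return np.mean([cv2.pointPolygonTest(hu,tuple(q),True)**2 for q in hull])+ (0 if free_h else (H-28)**2)
    r=minimize(cost,[*x0,30,28],method="Nelder-Mead",options=dict(maxiter=600));print(tag,"dish x y r H",r.x.round(1),"rms px",r.fun**.5,s[k].tolist());return r.x
E
python3 - <<'E'
from h import *
x=fitdish("w2",[498,293])
c=viewer.get_calibration("top");d=np.load("top0.npy")
np.savez("top0.npz",d=d,K=c["camera_matrix"],W=c["world_to_cam"]);fitdish("top0",[498,293],0,False)
s=st();Rm=R.from_euler("xyz",s["tcp_rot"]).as_matrix();print("tool delta to (dish,z=8)",(Rm.T@(np.array([x[0],x[1],8])-s["eef_pos"])).round(1))
E
```

```text
w2 dish x y r H [494.6 292.6  30.5  24.1] rms px 0.1565387902001849 [217, 126, 59, 58, 2709]
top0 dish x y r H [495.9 295.7  30.5  28. ] rms px 0.12870348482053523 [177, 253, 27, 26, 584]
t 4.05 pos [453.  207.6 267. ] rot [3.1413e+00 2.0000e-04 1.4280e-01] F [-0.2 -0.   0.7] op 1.001 g 0.0
tool delta to (dish,z=8) [ 53.3 -78.4 259. ]
```

Call:
arm_command([
  [[0.043, -0.063, 0.12], 0],
  [[0.043, -0.063, 0.12], 0],
  [[0.043, -0.063, 0.12], 0],
  [[0.043, -0.063, 0.12], 0],
  [[0.041, -0.062, 0.12], 0],
])

```text
t: 4.55
eef_pos: [495.2, 293.1, 116.0]
tcp_rot: [3.141, -0.0, 0.142]
ft_force: [0.4, -0.6, -0.1]
opening: 1.0
grip_force: 0.0
```

Call:
arm_command([
  [[0, 0, 0.12], 0],
  [[0, 0, 0.04], 0],
  [[0, 0, 0], 0],
  [[0, 0, 0], 0],
  [[0, 0, 0], 0],
])

```text
t: 5.05
eef_pos: [494.9, 293.8, 78.7]
tcp_rot: [-3.141, -0.002, 0.143]
ft_force: [-0.2, -0.2, 0.5]
opening: 0.999
grip_force: 0.0
```

```bash
python3 - <<'E'
from h import *
look("w3");x=fitdish("w3",[495.5,293])
s=st();Rm=R.from_euler("xyz",s["tcp_rot"]).as_matrix();print("tool delta to (dish,z=8)",(Rm.T@(np.array([x[0],x[1],8])-s["eef_pos"])).round(1))
E
```

```text
w3 dish x y r H [494.5 292.1  30.2  26.4] rms px 0.2158221789125667 [271, 209, 96, 99, 7404]
t 5.1 pos [494.8 293.9  78.6] rot [-3.1411e+00 -2.3000e-03  1.4350e-01] F [-0.9 -0.  -0.5] op 1.0 g 0.0
tool delta to (dish,z=8) [-0.7  1.8 70.6]
```

View pics/w3.png

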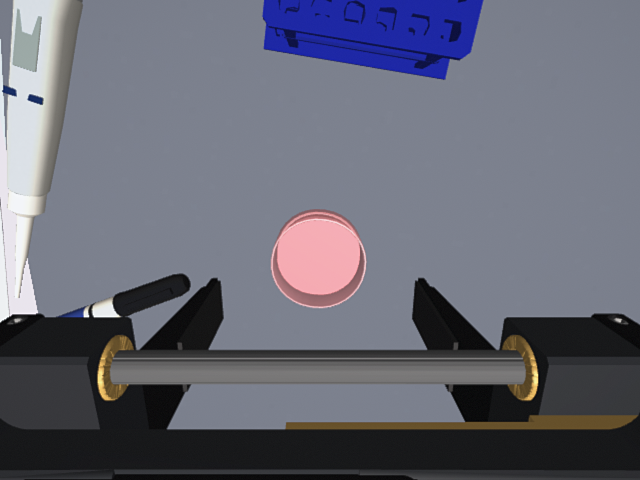

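The dish sits centred between the fingers at (318,260), with the fingertips at rows around 285. I descend and grip.

Call:
arm_command([
  [[-0.003, 0.004, 0.12], 0],
  [[0, 0, 0.1], 0],
  [[0, 0, 0.05], 0],
  [[0, 0, 0.008], 0],
  [[0, 0, 0], 0],
])

```text
t: 5.6
eef_pos: [493.9, 293.0, 8.2]
tcp_rot: [-3.142, -0.001, 0.144]
ft_force: [-0.5, -1.0, 1.1]
opening: 1.0
grip_force: 0.0
```

Call:
arm_command([
  [[0, 0, 0], 0],
  [[0, 0, 0], 0],
  [[0, 0, 0], 0],
  [[0, 0, 0], 0],
  [[0, 0, 0], 0],
], claw=0)

```text
t: 6.1
eef_pos: [493.6, 292.9, 7.8]
tcp_rot: [3.142, -0.0, 0.144]
ft_force: [0.4, -0.8, -0.6]
opening: 0.633
grip_force: 0.1
```

Call:
arm_command([
  [[0, 0, 0], 0],
  [[0, 0, 0], 0],
  [[0, 0, 0], 0],
  [[0, 0, 0], 0],
  [[0, 0, 0], 0],
])

```text
t: 6.6
eef_pos: [493.6, 293.0, 7.7]
tcp_rot: [-3.142, -0.0, 0.144]
ft_force: [-1.6, 0.2, 5.8]
opening: 0.62
grip_force: 30.0
```

Call:
arm_command([
  [[0, 0, -0.05], 0],
  [[0, 0, -0.1], 0],
  [[0, 0, -0.15], 0],
  [[0, 0, -0.13], 0],
  [[0, 0, -0.02], 0],
])

```text
t: 7.1
eef_pos: [494.8, 293.5, 124.2]
tcp_rot: [-3.14, -0.006, 0.144]
ft_force: [0.3, 0.9, -0.8]
opening: 0.62
grip_force: 30.0
```

Call:
arm_command([
  [[0, 0.08, 0], 0],
  [[0, 0.14, 0], 0],
  [[0, 0.15, 0], 0],
  [[0, 0.15, 0], 0],
  [[0, 0.15, 0], 0],
])

```text
t: 7.6
eef_pos: [517.2, 125.7, 119.8]
tcp_rot: [3.141, 0.001, 0.144]
ft_force: [0.2, -0.1, 0.5]
opening: 0.617
grip_force: 30.0
```

Call:
arm_command([
  [[0, 0.15, 0], 0],
  [[0, 0.15, 0], 0],
  [[0, 0.15, 0], 0],
  [[0, 0.06, 0], 0],
  [[0, 0, 0], 0],
])

```text
t: 8.1
eef_pos: [535.8, -0.5, 119.8]
tcp_rot: [-3.142, 0.001, 0.141]
ft_force: [0.1, 1.0, -1.3]
opening: 0.617
grip_force: 30.0
```

```bash
python3 - <<'E'
from h import *
s=st();look("w4");Rm=R.from_euler("xyz",s["tcp_rot"]).as_matrix();p=s["eef_pos"]
x=fitdish("w4",p[:2],p[2]-8)
x2=fitdish("w4",p[:2],p[2]-8,False)
for q in (x,x2): print("dish in tool",(Rm.T@(np.array([q[0],q[1],p[2]-8])-p)).round(1))
print("tool delta to seat (557.4,-39.2)",(Rm.T@(np.array([557.4,-39.2,19])-p)).round(1))
marks(["tray_seat"])
E
```

```text
t 8.1 pos [ 5.358e+02 -5.000e-01  1.198e+02] rot [-3.1416e+00  6.0000e-04  1.4130e-01] F [ 0.1  1.  -1.3] op 0.617 g 30.0
w4 dish x y r H [536.2  -2.   30.2  26.2] rms px 0.6249992607618349 [251, 236, 134, 114, 12149]
w4 dish x y r H [536.8  -1.9  29.8  28. ] rms px 0.6795737818002021 [251, 236, 134, 114, 12149]
dish in tool [0.2 1.5 8. ]
dish in tool [0.8 1.5 8. ]
tool delta to seat (557.4,-39.2) [ 16.   41.3 100.8]
tray_seat [([558.1, -39.5, 10.5], 0.87)]
```

View pics/w4.png

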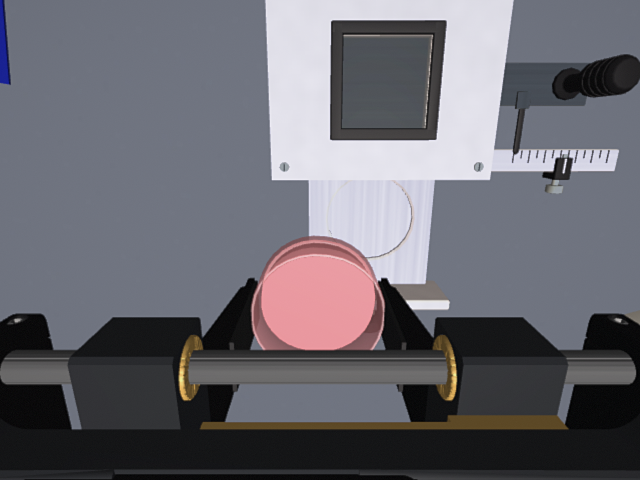

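The dish is held level between the pads. The recess arc shows at the right, around (410,215), and the pointer (517,152) and index (562,156) are visible on the rail. I fit the recess here too, so the dish can be placed relative to the same camera.

```bash
cat >> h.py <<'E'
def fitrec(tag,c0,z=15,r=32,a0=0,a1=6.28):
    from scipy.optimize import least_squares
    f=np.load(tag+".npz");g=cv2.cvtColor(cv2.imread(f"pics/{tag}.png"),6).astype(np.float32);hp=g-cv2.GaussianBlur(g,(0,0),3)
    pts=[];rr=np.arange(r-5,r+5,.1)
    for a in np.arange(a0,a1,.03):
        P=np.c_[c0[0]+rr*np.cos(a),c0[1]+rr*np.sin(a),np.full(len(rr),z),np.ones(len(rr))]
        q=(f["W"]@P.T)[:3].T*[1,-1,-1];u=q@f["K"].T;u=(u[:,:2]/u[:,2:]).astype(np.float32)
        l=cv2.remap(hp,u[None,:,0].copy(),u[None,:,1].copy(),1)[0];i=l.argmin()
        if l[i]<-6: pts.append(P[i,:2])
    pts=np.array(pts);s=least_squares(lambda p:np.linalg.norm(pts-p,axis=1)-r,c0,loss="soft_l1",f_scale=.3);print(tag,"rec",s.x.round(2),len(pts),"med res",np.median(abs(s.fun)).round(2));return s.x
E
python3 - <<'E'
from h import *
fitrec("w1",[557.4,-39.2]);fitrec("w4",[557.4,-39.2],a0=-2.4,a1=.2);fitrec("w4",[557.4,-39.2],a0=-2.2,a1=-.2);fitrec("w2",[557.4,-39.2])
E
```

```text
w1 rec [557.29 -39.27] 143 med res 0.22
w4 rec [558.34 -37.36] 78 med res 0.16
w4 rec [558.37 -37.36] 67 med res 0.17
w2 rec [557.53 -35.84] 117 med res 0.23
```

Call:
arm_command([
  [[0.03, 0.078, 0], 0],
  [[0.035, 0.078, 0.03], 0],
  [[0, 0, 0.12], 0],
  [[0, 0, 0.1], 0],
  [[0, 0, 0.02], 0],
])

```text
t: 8.7
eef_pos: [556.5, -34.8, 49.8]
tcp_rot: [-3.14, 0.004, 0.144]
ft_force: [-0.1, -1.2, -0.4]
opening: 0.616
grip_force: 30.0
```

Call:
arm_command([
  [[0, 0, 0], 0],
  [[0, 0, 0], 0],
  [[0, 0, 0], 0],
  [[0, 0, 0], 0],
  [[0, 0, 0], 0],
])

```text
t: 9.2
eef_pos: [557.8, -35.3, 53.3]
tcp_rot: [3.141, -0.001, 0.144]
ft_force: [0.8, -0.0, -1.1]
opening: 0.617
grip_force: 30.0
```

```bash
python3 - <<'E'
from h import *
s=st();look("w5");Rm=R.from_euler("xyz",s["tcp_rot"]).as_matrix();p=s["eef_pos"]
x=fitdish("w5",p[:2],p[2]-8)
r=fitrec("w5",[558,-38],a0=-1.5,a1=1.9);r=fitrec("w5",r,a0=-1.2,a1=1.5)
print("rec - dish in tool",(Rm.T@np.r_[r-x[:2],0]).round(1))
E
```

```text
t 9.2 pos [557.8 -35.3  53.3] rot [ 3.1412e+00 -1.1000e-03  1.4410e-01] F [ 0.8 -0.  -1.1] op 0.617 g 30.0
w5 dish x y r H [558.9 -36.5  30.   27.4] rms px 0.3063547578521716 [251, 236, 134, 114, 12476]
w5 rec [551.8  -38.01] 60 med res 1.32
w5 rec [548.11 -37.91] 91 med res 0.58
rec - dish in tool [-10.9  -0.2  -0. ]
```

View pics/w5.png

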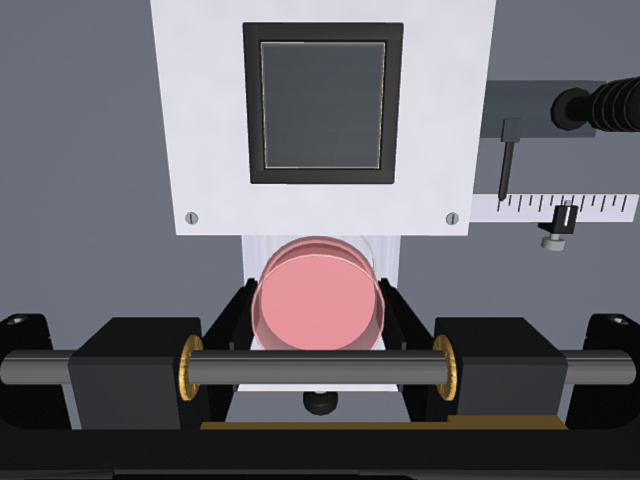

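The dish is over the recess. The tray spans columns 241–399 (centre 320), the dish's centre is at column 318, and a piece of the recess arc shows at (372,250). So the dish needs about 1 mm to the right, and I check the arc residual.

```bash
python3 - <<'E'
from h import *
f=np.load("w5.npz");g=cv2.cvtColor(cv2.imread("pics/w5.png"),6).astype(np.float32);hp=g-cv2.GaussianBlur(g,(0,0),3)
c0=np.array([558.,-38.]);rr=np.arange(27,37,.1)
for a in np.arange(-1.4,1.5,.1):
    P=np.c_[c0[0]+rr*np.cos(a),c0[1]+rr*np.sin(a),np.full(len(rr),15),np.ones(len(rr))]
    q=(f["W"]@P.T)[:3].T*[1,-1,-1];u=q@f["K"].T;u=(u[:,:2]/u[:,2:]).astype(np.float32)
    l=cv2.remap(hp,u[None,:,0].copy(),u[None,:,1].copy(),1)[0];i=l.argmin();print(round(a,1),round(rr[i],1),round(float(l[i]),1),u[i].round(0))
E
```

```text
-1.4 31.0 -36.2 [372. 270.]
-1.3 29.3 -38.3 [369. 266.]
-1.2 28.5 -40.9 [367. 261.]
-1.1 27.4 -43.2 [364. 258.]
-1.0 27.0 -20.2 [362. 254.]
-0.9 33.0 -11.0 [369. 245.]
-0.8 32.4 -13.3 [365. 241.]
-0.7 32.6 -19.5 [362. 237.]
-0.6 29.9 -8.3 [355. 236.]
-0.5 27.5 -3.3 [348. 236.]
-0.4 32.0 -0.5 [349. 227.]
-0.3 34.7 -0.7 [346. 220.]
-0.2 34.1 -0.7 [340. 219.]
-0.1 35.5 -0.3 [335. 215.]
0.0 34.2 -0.4 [329. 216.]
0.1 32.7 -0.4 [322. 218.]
0.2 33.9 -0.5 [317. 216.]
0.3 30.7 -0.6 [312. 222.]
0.4 31.4 -0.5 [306. 222.]
0.5 34.9 -0.5 [299. 218.]
0.6 35.8 -0.7 [292. 219.]
0.7 35.7 -0.3 [287. 222.]
0.8 28.5 -1.5 [290. 235.]
0.9 30.3 -5.7 [284. 236.]
1.0 32.1 -4.3 [278. 238.]
1.1 27.0 -43.0 [282. 247.]
1.2 27.4 -48.2 [279. 250.]
1.3 28.7 -50.4 [275. 253.]
1.4 29.6 -45.3 [272. 257.]
```

Call:
arm_command([
  [[-0.002, 0.0055, 0], 0],
  [[0, 0, 0.04], 0],
  [[0, 0, 0.04], 0],
  [[0, 0, 0.03], 0],
  [[0, 0, 0], 0],
])

```text
t: 9.75
eef_pos: [556.6, -36.6, 23.6]
tcp_rot: [-3.141, 0.002, 0.144]
ft_force: [-0.5, -0.5, -0.5]
opening: 0.62
grip_force: 30.0
```

Call:
arm_command([
  [[0, 0, 0.008], 0],
  [[0, 0, 0.008], 0],
  [[0, 0, 0.006], 0],
  [[0, 0, 0.005], 0],
  [[0, 0, 0], 0],
])

```text
t: 10.25
eef_pos: [557.5, -36.7, 18.7]
tcp_rot: [3.141, -0.001, 0.144]
ft_force: [-0.7, 1.1, 2.3]
opening: 0.619
grip_force: 30.0
```

Call:
arm_command([
  [[0, 0, 0], 0],
  [[0, 0, 0], 0],
  [[0, 0, 0], 0],
  [[0, 0, 0], 0],
  [[0, 0, 0], 0],
], claw=0.8)

```text
t: 10.75
eef_pos: [557.2, -36.8, 18.3]
tcp_rot: [3.141, 0.0, 0.144]
ft_force: [0.0, 0.1, 0.5]
opening: 0.798
grip_force: 0.0
```

Call:
arm_command([
  [[0, 0, -0.05], 0],
  [[0, 0, -0.12], 0],
  [[0, 0, -0.15], 0],
  [[0, 0, -0.1], 0],
  [[0, 0, 0], 0],
])

```text
t: 11.25
eef_pos: [558.7, -37.0, 127.5]
tcp_rot: [3.139, -0.006, 0.144]
ft_force: [-0.4, -0.2, 0.1]
opening: 0.8
grip_force: 0.0
```

Call:
arm_command([
  [[-0.14, 0, 0], 0],
  [[-0.15, 0, 0], 0],
  [[-0.15, 0, 0], 0],
  [[-0.06, 0, 0], 0],
  [[0, 0, 0], 0],
], claw=0)

```text
t: 11.75
eef_pos: [431.7, -54.7, 123.5]
tcp_rot: [-3.141, 0.001, 0.143]
ft_force: [0.5, 0.8, -0.4]
opening: 0.434
grip_force: 0.0
```

```bash
python3 - <<'E'
from h import *
s=st();look("w6");x=fitdish("w6",[558,-37],11);r=fitrec("w6",x[:2]);
marks(["drawer_knob","tray_seat","shutter_knob","shutter_pointer","index_mark"])
E
```

```text
t 11.75 pos [431.7 -54.7 123.5] rot [-3.1412e+00  1.1000e-03  1.4320e-01] F [ 0.5  0.8 -0.4] op 0.434 g 0.0
w6 dish x y r H [559.3 -37.8  30.4  23.9] rms px 0.2643586860846376 [270, 0, 97, 104, 8046]
w6 rec [557.77 -38.27] 210 med res 2.25
drawer_knob [([475.4, -49.0, 28.1], 0.56)]
tray_seat []
shutter_knob []
shutter_pointer []
index_mark []
```

View pics/w6.png

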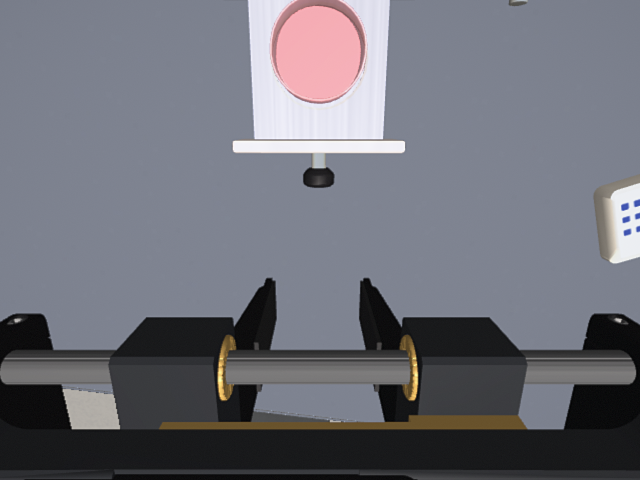

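The dish is seated in the recess: pink disc at (318,52), concentric with the rim. The drawer knob at (318,177) is straight ahead of the tool. I descend with the fingers shut and push.

Call:
arm_command([
  [[0, 0, 0.1], 0],
  [[0, 0, 0.15], 0],
  [[0, 0, 0.12], 0],
  [[0, 0, 0.05], 0],
  [[0, 0, 0], 0],
])

```text
t: 12.55
eef_pos: [433.1, -54.4, 16.7]
tcp_rot: [-3.14, 0.003, 0.144]
ft_force: [-0.5, -0.3, -0.2]
opening: 0.004
grip_force: 0.0
```

Call:
arm_command([
  [[0.04, 0, 0], 0],
  [[0.04, 0, 0], 0],
  [[0.02, 0, 0], 0],
  [[0.02, 0, 0], 0],
  [[0.02, 0, 0], 0],
])

```text
t: 13.05
eef_pos: [468.4, -49.5, 18.7]
tcp_rot: [3.141, -0.0, 0.144]
ft_force: [-1.4, -0.3, 0.9]
opening: 0.002
grip_force: 0.9
```

Call:
arm_command([
  [[0.03, 0, 0], 0],
  [[0.04, 0, 0], 0],
  [[0.04, 0, 0], 0],
  [[0.04, 0, 0], 0],
  [[0.04, 0, 0], 0],
])

```text
t: 13.55
eef_pos: [516.2, -42.7, 18.3]
tcp_rot: [3.141, -0.0, 0.144]
ft_force: [-1.8, -0.9, 1.6]
opening: 0.004
grip_force: 1.0
```

Call:
arm_command([
  [[0.03, 0, 0], 0],
  [[0.03, 0, 0], 0],
  [[0.03, 0, 0], 0],
  [[0.02, 0, 0], 0],
  [[0.01, 0, 0], 0],
])

```text
t: 14.05
eef_pos: [545.3, -38.5, 18.3]
tcp_rot: [3.141, -0.0, 0.144]
ft_force: [-2.0, -1.3, 0.6]
opening: 0.006
grip_force: 0.8
```

Call:
arm_command([
  [[0.008, 0, 0], 0],
  [[0.008, 0, 0], 0],
  [[0.008, 0, 0], 0],
  [[0.004, 0, 0], 0],
  [[0, 0, 0], 0],
])

```text
t: 14.55
eef_pos: [551.3, -37.6, 18.3]
tcp_rot: [-3.141, 0.001, 0.144]
ft_force: [-4.0, -3.1, 1.3]
opening: 0.004
grip_force: 2.0
```

Call:
arm_command([
  [[0.004, 0, 0], 0],
  [[0.004, 0, 0], 0],
  [[0.004, 0, 0], 0],
  [[0, 0, 0], 0],
  [[0, 0, 0], 0],
])

```text
t: 15.05
eef_pos: [551.5, -37.5, 18.3]
tcp_rot: [-3.14, 0.007, 0.144]
ft_force: [-17.5, -8.8, 10.1]
opening: 0.005
grip_force: 9.2
```

The push force rose to about 20 N with no further motion, so the drawer is home. I back off, rise and look at the shutter.

Call:
arm_command([
  [[-0.05, 0, 0], 0],
  [[-0.1, 0, 0], 0],
  [[-0.04, 0, -0.06], 0],
  [[0, 0, -0.16], 0],
  [[0, 0, -0.16], 0],
])

```text
t: 15.55
eef_pos: [507.5, -43.9, 114.3]
tcp_rot: [-3.141, 0.001, 0.144]
ft_force: [1.2, -0.6, 0.4]
opening: 0.004
grip_force: 0.0
```

Call:
arm_command([
  [[0.05, 0.1, -0.16], 0],
  [[0.1, 0.15, -0.06], 0],
  [[0.05, 0.14, 0], 0],
  [[0, 0, 0], 0],
  [[0, 0, 0], 0],
], claw=0.5)

```text
t: 16.05
eef_pos: [571.1, -133.5, 168.1]
tcp_rot: [-3.141, 0.0, 0.143]
ft_force: [-0.2, -0.3, -0.5]
opening: 0.372
grip_force: 0.0
```

```bash
python3 - <<'E'
from h import *
s=st();p,d,c=look("w7")
marks(["drawer_knob","shutter_knob","shutter_pointer","index_mark","viewer"])
print(models.search_frame("wrist","shutter_knob")[:2])
k=[proj("wrist",q) for q in ([662,-135,81],[621,-115,48],[622,-144,48])];print(np.round(k))
u=k[1].astype(int);im=p[...,::-1];sc=4
x0=max(0,u[0]-50);y0=max(0,u[1]-80);print(x0,y0)
cv2.imwrite("pics/c7.png",cv2.resize(im[y0:y0+150,x0:x0+200],None,fx=4,fy=4,interpolation=2))
E
```

```text
t 16.05 pos [ 571.1 -133.5  168.1] rot [-3.1414  0.      0.1428] F [-0.2 -0.3 -0.5] op 0.372 g 0.0
drawer_knob [([564.6, -39.3, 28.5], 0.97), ([662.9, -135.4, 83.8], 0.17)]
shutter_knob [([663.4, -138.5, 80.2], 0.93), ([566.3, -38.0, 29.7], 0.63)]
shutter_pointer [([621.1, -113.5, 44.5], 0.94)]
index_mark [([621.2, -145.2, 44.7], 0.92)]
viewer [([658.6, -28.6, 3.9], 0.86)]
[{'position': [658.6, -116.5, 47.9], 'confidence': 0.76}]
[[339. 115.]
 [302. 168.]
 [340. 173.]]
252 88
```

View pics/c7.png

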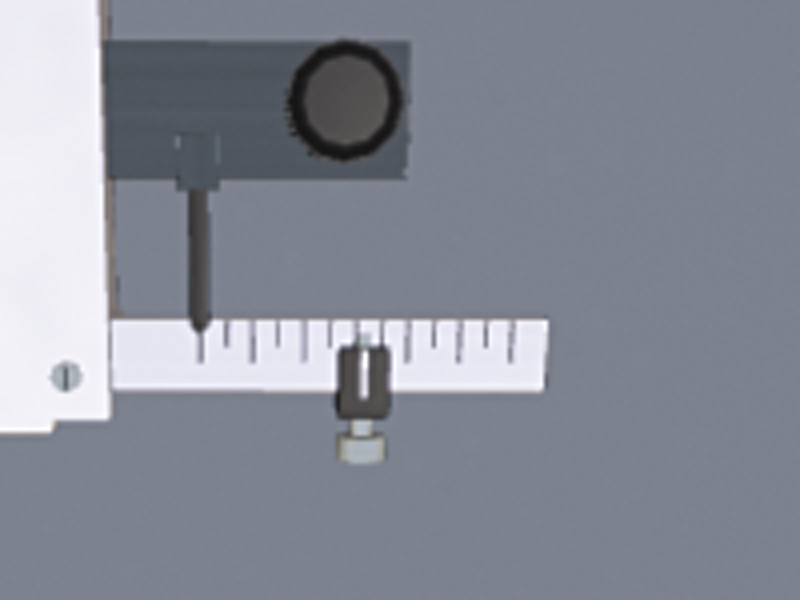

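The crop (offset (252,88), 4×) shows the knob top at (346,100), the pointer tip at (200,330) and the index line at (363,345). I turn these into positions.

```bash
python3 - <<'E'
from h import *
yaw=.1455;M=np.array([[np.cos(yaw),np.sin(yaw)],[-np.sin(yaw),np.cos(yaw)]])
g=lambda cu,cv,z:onz("w7",252+(cu+.5)/4-.5,88+(cv+.5)/4-.5,z)[0]
k=g(346,100,94);p=g(200,330,48);i=g(363,345,48)
print("knob",k,"ptr",p,"idx",i,"idx-ptr viewer",M@(i-p)[:2],"ticks",[ (M@(g(512,325,46)-g(200,325,46))[:2])])
s=st();Rm=R.from_euler("xyz",s["tcp_rot"]).as_matrix();print("tool delta to knob,z64",(Rm.T@(np.array([*k[:2],64])-s["eef_pos"])).round(1))
im=cv2.imread("pics/w7.png")
E
```

```text
knob [ 662.77262636 -134.42968838   94.        ] ptr [ 619.68286277 -115.52474729   48.        ] idx [ 621.31686595 -146.80821213   48.        ] idx-ptr viewer [ -2.91896333 -31.18981872] ticks [array([ -0.15047112, -59.95967113])]
t 16.4 pos [ 571.1 -132.6  168.5] rot [ 3.1415e+00 -1.0000e-04  1.4480e-01] F [ 0.4 -0.3 -0.4] op 0.499 g 0.0
tool delta to knob,z64 [ 90.4  15.  104.5]
```

Call:
arm_command([
  [[0.09, 0.014, 0], 0],
  [[0.12, 0.02, 0], 0],
  [[0.11, 0.016, 0], 0],
  [[0.041, 0.005, 0.06], 0],
  [[0, 0, 0.06], 0],
])

```text
t: 16.9
eef_pos: [662.7, -133.4, 136.7]
tcp_rot: [-3.142, 0.0, 0.145]
ft_force: [-0.3, 0.2, -0.3]
opening: 0.499
grip_force: 0.0
```

```bash
python3 - <<'E'
from h import *
s=st();p,d,c=look("w8");st()
k=proj("wrist",[662.8,-134.4,94]);print(k)
g=cv2.cvtColor(p,cv2.COLOR_RGB2GRAY);u=k.astype(int)
C=cloud("w8",d,c);m=(C[...,2]>84)&(C[...,2]<104)&(np.hypot(C[...,0]-663,C[...,1]+134)<18)
v,uu=np.nonzero(m);(cx,cy),r=cv2.minEnclosingCircle(np.c_[uu,v].astype(np.float32));print("top circle px",cx,cy,r,np.median(C[m][:,2]))
q=onz("w8",cx,cy,94)[0];s=state();Rm=R.from_euler("xyz",s["tcp_rot"]).as_matrix();print(q,"tool delta",(Rm.T@(np.array([*q[:2],64])-s["eef_pos"])).round(1))
cv2.imwrite("pics/c8.png",p[...,::-1])
E
```

```text
t 16.9 pos [ 662.7 -133.4  136.7] rot [-3.1416e+00  3.0000e-04  1.4490e-01] F [-0.3  0.2 -0.3] op 0.499 g 0.0
t 16.95 pos [ 660.6 -133.1  133.7] rot [-3.1395  0.0049  0.1446] F [-0.8  0.4 -3. ] op 0.499 g 0.0
[318.07215503 266.93692085]
top circle px 317.200927734375 264.34112548828125 15.660264015197754 92.90274392150715
[ 665.57001687 -134.13982684   94.        ] tool delta [ 5.1  1.9 69.7]
```

Call:
arm_command([
  [[0.008, 0, 0.05], 0],
  [[0, 0, 0.1], 0],
  [[0, 0, 0.1], 0],
  [[0, 0, 0.03], 0],
  [[0, 0, 0], 0],
])

```text
t: 17.45
eef_pos: [663.6, -133.5, 67.4]
tcp_rot: [-3.141, 0.002, 0.144]
ft_force: [0.7, -0.9, 0.2]
opening: 0.497
grip_force: 0.0
```

Call:
arm_command([
  [[0, 0, 0], 0],
  [[0, 0, 0], 0],
  [[0, 0, 0], 0],
  [[0, 0, 0], 0],
  [[0, 0, 0], 0],
])

```text
t: 17.95
eef_pos: [664.6, -133.6, 68.8]
tcp_rot: [3.141, -0.0, 0.144]
ft_force: [-0.2, -1.0, 0.4]
opening: 0.503
grip_force: 0.0
```

Call:
arm_command([
  [[0, 0, 0.01], 0],
  [[0, 0, 0.009], 0],
  [[0, 0, 0], 0],
  [[0, 0, 0], 0],
  [[0, 0, 0], 0],
])

```text
t: 18.45
eef_pos: [664.5, -133.6, 63.6]
tcp_rot: [3.142, 0.0, 0.144]
ft_force: [-0.6, -0.6, 0.5]
opening: 0.502
grip_force: 0.0
```

Call:
arm_command([
  [[0, 0, 0], 0],
  [[0, 0, 0], 0],
  [[0, 0, 0], 0],
  [[0, 0, 0], 0],
  [[0, 0, 0], 0],
], claw=0)

```text
t: 18.95
eef_pos: [664.4, -133.3, 63.6]
tcp_rot: [-3.141, 0.0, 0.144]
ft_force: [-0.2, 2.9, 0.3]
opening: 0.181
grip_force: 30.0
```

Call:
arm_command([
  [[0, 0, 0], 0],
  [[0, 0, 0], 0],
  [[0, 0, 0], 0],
  [[0, 0, 0], 0],
  [[0, 0, 0], 0],
])

```text
t: 19.45
eef_pos: [664.5, -133.5, 63.6]
tcp_rot: [-3.142, 0.0, 0.144]
ft_force: [-1.0, 2.2, 0.8]
opening: 0.182
grip_force: 30.0
```

Call:
arm_command([
  [[0, 0.02, 0], 0],
  [[0, 0.03, 0], 0],
  [[0, 0.03, 0], 0],
  [[0, 0.02, 0], 0],
  [[0, 0.016, 0], 0],
])

```text
t: 19.95
eef_pos: [668.7, -162.9, 63.6]
tcp_rot: [-3.141, 0.0, 0.143]
ft_force: [-0.6, 6.1, 1.0]
opening: 0.18
grip_force: 30.0
```

```bash
python3 - <<'E'
from h import *
st();p,d,c=look("w9");s=st()
marks(["shutter_pointer","index_mark","shutter_knob"])
a=proj("wrist",[617,-142,48]);b=proj("wrist",[621,-146,48]);print(a,b)
x0,y0=int(b[0]-60),int(max(0,min(b[1]-50,480-100)));print(x0,y0)
cv2.imwrite("pics/c9.png",cv2.resize(p[y0:y0+100,x0:x0+130,::-1],None,fx=6,fy=6,interpolation=2))
E
```

```text
t 19.95 pos [ 668.7 -162.9   63.6] rot [-3.1412e+00  1.0000e-04  1.4340e-01] F [-0.6  6.1  1. ] op 0.18 g 30.0
t 20.0 pos [ 668.8 -163.4   63.6] rot [-3.1413 -0.      0.1432] F [-0.4  5.6  0.8] op 0.184 g 30.0
shutter_pointer []
index_mark []
shutter_knob [([665.4, -166.1, 83.2], 0.65)]
[266.41034517 364.14920984] [274.11074461 359.04003913]
214 309
```

From here the gripper hides the pointer from the wrist camera. I bring the shutter gently back, let go, turn the tool half round about the knob so the camera looks over the rail, and regrip.

Call:
arm_command([
  [[0, -0.02, 0], 0],
  [[0, -0.03, 0], 0],
  [[0, -0.03, 0], 0],
  [[0, -0.02, 0], 0],
  [[0, -0.016, 0], 0],
])

```text
t: 20.65
eef_pos: [664.4, -133.1, 63.7]
tcp_rot: [3.141, 0.0, 0.145]
ft_force: [-0.1, 2.1, 0.6]
opening: 0.185
grip_force: 30.0
```

Call:
arm_command([
  [[0, 0, 0], 0],
  [[0, 0, 0], 0],
  [[0, 0, 0], 0],
  [[0, 0, 0], 0],
  [[0, 0, 0], 0],
], claw=0.5)

```text
t: 21.15
eef_pos: [664.5, -133.8, 63.6]
tcp_rot: [3.141, -0.0, 0.144]
ft_force: [-0.1, 0.4, 0.1]
opening: 0.489
grip_force: 0.0
```

Call:
arm_command([
  [[0, 0, 0], -0.047],
  [[0, 0, 0], -0.047],
  [[0, 0, 0], -0.047],
  [[0, 0, 0], -0.047],
  [[0, 0, 0], -0.047],
])

```text
t: 21.65
eef_pos: [664.5, -133.7, 63.6]
tcp_rot: [3.141, 0.0, 0.888]
ft_force: [-0.1, -0.2, 1.3]
opening: 0.501
grip_force: 0.0
```

Call:
arm_command([
  [[0, 0, 0], -0.047],
  [[0, 0, 0], -0.047],
  [[0, 0, 0], -0.047],
  [[0, 0, 0], -0.047],
  [[0, 0, 0], -0.047],
])

```text
t: 22.15
eef_pos: [664.5, -133.7, 63.6]
tcp_rot: [3.142, 0.0, 1.627]
ft_force: [-0.3, -0.2, 0.2]
opening: 0.499
grip_force: 0.0
```

Call:
arm_command([
  [[0, 0, 0], -0.047],
  [[0, 0, 0], -0.047],
  [[0, 0, 0], -0.047],
  [[0, 0, 0], -0.047],
  [[0, 0, 0], -0.047],
])

```text
t: 22.65
eef_pos: [664.5, -133.7, 63.6]
tcp_rot: [3.142, 0.0, 2.365]
ft_force: [0.0, -0.1, -0.8]
opening: 0.501
grip_force: 0.0
```

Call:
arm_command([
  [[0, 0, 0], -0.047],
  [[0, 0, 0], -0.047],
  [[0, 0, 0], -0.047],
  [[0, 0, 0], -0.047],
  [[0, 0, 0], -0.047],
])

```text
t: 23.15
eef_pos: [664.5, -133.7, 63.6]
tcp_rot: [-3.141, 0.0, 3.103]
ft_force: [0.2, 0.3, 0.5]
opening: 0.501
grip_force: 0.0
```

Call:
arm_command([
  [[0, 0, 0], -0.03],
  [[0, 0, 0], -0.03],
  [[0, 0, 0], 0],
  [[0, 0, 0], 0],
  [[0, 0, 0], 0],
])

```text
t: 23.65
eef_pos: [664.5, -133.7, 63.6]
tcp_rot: [-3.141, 0.0, -3.0]
ft_force: [-0.1, -0.6, -0.2]
opening: 0.503
grip_force: 0.0
```

```bash
python3 - <<'E'
from h import *
st();p,d,c=look("w10")
marks(["shutter_pointer","index_mark","shutter_knob"])
a=proj("wrist",[619.7,-114,48]);b=proj("wrist",[621,-145,48]);print(a,b,proj("wrist",[664,-133,94]))
E
```

```text
t 23.65 pos [ 664.5 -133.7   63.6] rot [-3.1415  0.     -2.9997] F [-0.1 -0.6 -0.2] op 0.503 g 0.0
shutter_pointer [([618.6, -111.7, 49.9], 0.77)]
index_mark [([620.0, -146.0, 44.0], 0.97), ([646.3, -275.3, 0.4], 0.75)]
shutter_knob [([660.4, -138.2, 83.4], 0.74)]
[370.90979667 211.3417035 ] [309.72428133 205.21913563] [321.93814497 331.09997487]
```

Now the pointer and index show in the clear. I regrip and pull about 31 mm along tool −y.

Call:
arm_command([
  [[0, 0, 0], 0],
  [[0, 0, 0], 0],
  [[0, 0, 0], 0],
  [[0, 0, 0], 0],
  [[0, 0, 0], 0],
], claw=0)

```text
t: 24.35
eef_pos: [664.5, -133.4, 63.6]
tcp_rot: [3.141, -0.0, -2.998]
ft_force: [0.1, 3.0, 1.1]
opening: 0.181
grip_force: 30.0
```

Call:
arm_command([
  [[0, 0, 0], 0],
  [[0, -0.02, 0], 0],
  [[0, -0.03, 0], 0],
  [[0, -0.03, 0], 0],
  [[0, -0.02, 0], 0],
])

```text
t: 24.85
eef_pos: [668.1, -159.0, 63.6]
tcp_rot: [3.141, -0.0, -2.998]
ft_force: [-1.4, 5.5, 2.5]
opening: 0.178
grip_force: 30.0
```

Call:
arm_command([
  [[0, -0.015, 0], 0],
  [[0, -0.008, 0], 0],
  [[0, 0, 0], 0],
  [[0, 0, 0], 0],
  [[0, 0, 0], 0],
])

```text
t: 25.35
eef_pos: [668.9, -164.3, 63.6]
tcp_rot: [3.141, -0.0, -2.998]
ft_force: [-0.1, 5.0, 1.9]
opening: 0.181
grip_force: 30.0
```

```bash
python3 - <<'E'
from h import *
st();p,d,c=look("w11")
marks(["shutter_pointer","index_mark"])
im=p[...,::-1]
cv2.imwrite("pics/c11.png",cv2.resize(im[160:260,250:380],None,fx=6,fy=6,interpolation=2))
E
```

```text
t 25.35 pos [ 668.9 -164.3   63.6] rot [ 3.1411e+00 -2.0000e-04 -2.9979e+00] F [-0.1  5.   1.9] op 0.181 g 30.0
shutter_pointer [([624.2, -145.3, 46.1], 0.87)]
index_mark [([620.7, -144.5, 47.5], 0.88)]
```

View pics/c11.png

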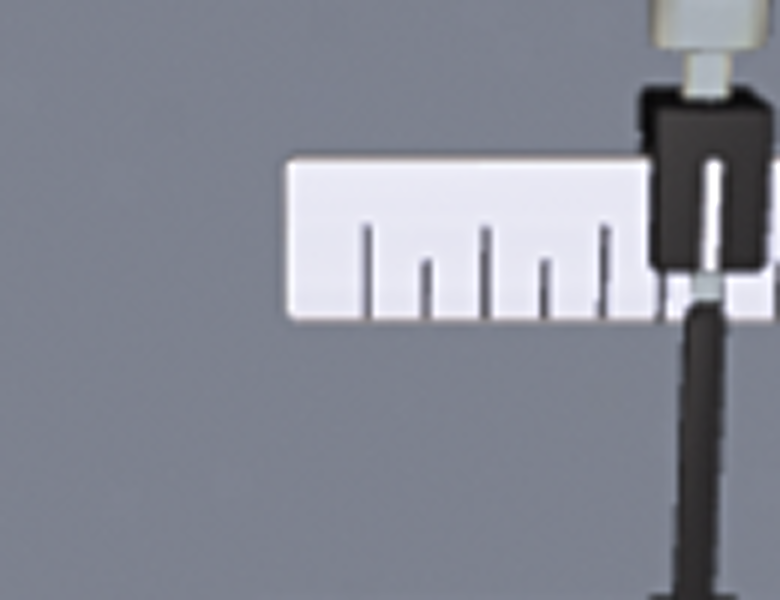

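The pointer tip and the index tip both sit at crop column 706 (about 12 px/mm), so they are lined up to within a fraction of a millimetre. The index has not moved. I hand in while holding.

```bash
python3 -c "
from h import *
st();print(env.job_done())"
```

```text
t 25.5 pos [ 668.9 -164.2   63.6] rot [ 3.1411e+00 -2.0000e-04 -2.9979e+00] F [-1.6  6.1  1.5] op 0.181 g 30.0
the job is handed in; nothing more can be done
None
```

The dish is seated in the recess, the drawer is pushed home against its stop, and the shutter is held with its pointer in line with the index; I handed the job in at about 25.5 s, after one earlier trial pull of the shutter (drawer already home) that I eased back so I could turn the gripper and see the pointer.

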